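# Uncover the watch movement and hold the magnifier over it

## Task

Inspect the watch movement: lift the clear dust cover off it by the knob and set it down gently, upright, wholly on the round white pad. Then take the magnifier by its red handle, carry it across clear of the stands and hold it level with the lens centred over the movement and its underside 20 mm above it, your gripper out of the view down through the lens. Finish while still holding the magnifier there, still and resting on nothing; nothing may touch the movement at any time, and leave the other things on the bench where they are.

Things in the scene. Friction and masses are not known exactly. Their poses are not given: they have to be found in the camera images.
- holder: Fixed black case holder on a round green assembly pad (136 mm across, 6 mm thick). Two ribbed jaws 42 mm long in x, with outer faces 33 mm either side of the centre in y, tops at 29 mm (their small pegs end at 34 mm); two steel screws along y, 80 mm long. Origin at bench level in the centre of the pad; z up.
- movement: Open rose-gold watch case with the bare movement showing, 41 mm across, clamped in the middle of the holder (part of it, fixed). Origin at the centre of the movement's top face, 34 mm above the bench; z up. At the start it is under the dust cover.
- cover: Loose clear plastic dust cover: upturned cup, blue rim, blue knob; 116 mm across, 120 g. Origin: centre of its rim (lowest plane), z up. The rim stands on the green pad (6 mm above the bench), centred on the movement to 2 mm. Flat top (88 mm across) 56 mm above the rim; knob on it: cylinder 20 mm in diameter, from 56 to 78 mm above the rim. Inside height 52 mm, wall 3 mm.
- pad: Fixed round white pad, 170 mm across and 3 mm thick, left or right of the holder. Origin under its centre, at bench level.
- magnifier: Loose hand magnifier lying flat, 100 g: black ring 64 mm across, 50 mm lens, red flat-sided handle. Origin: lens centre, in the plane of the underside; x away from the handle, z up. All 14 mm thick (z 0 to 14). Handle from x=-45 to -130 mm, 18 mm wide in y; balance near x=-55; held at x=-75 the gripper clears the view. Starts across the holder from the white pad, handle roughly to the robot.
- driver_stand: Loose wooden block 180 x 46 x 32 mm (long in its x) with six upright steel screwdrivers with coloured heads, 113 mm high in all, about 0.9 kg. Origin at the centre of its underside. It stands between the holder and one of the pad and magnifier.
- tweezer_stand: Loose black block 150 x 46 x 40 mm (long in its x) with four upright tweezers, 125 mm high in all, about 0.9 kg. Origin at the centre of its underside. It stands on the other side of the holder.
- caliper: Loose grey figure-eight caliper lying flat, 106 mm long in x, 55 mm wide, 8 mm high. Origin at its pivot, on the bench.
- oil_bottle: Loose small amber bottle with black cap, 28 mm across, 55 mm high. Origin at the centre of its underside.
- jar: Loose glass jar with steel lid, 48 mm across, 40 mm high. Origin at the centre of its underside.
- screwdriver: Loose small screwdriver lying along its x, 121 mm long, 14 mm high. Origin on the bench, 66 mm from its brass end.
Mind the look-alikes: they are no part of the job. Of the things that look like the cover, the middle-sized one is meant.

How it is judged:
By the outcome, as a careful person would: the job done as asked, in the order asked, and still so for the second after the job is handed in, while the arm keeps its last pose, push and grip.
It also fails if it takes over 58 s, if anything falls off the work surface, if the arm or the gripper's body presses on something with over 40 N, if the wrist force passes 120 N, or if a joint passes its speed limit or range.

## Robot

A 7-joint arm with a two-finger parallel gripper is mounted at the origin on the work surface. World frame = base frame: x ahead of the robot, y to its left, z up, the work surface at z = 0. Lengths are in m, angles in rad, forces in N, time in s.
With the tool pointing down it reaches from about 0.4 to 0.85 m from the base axis. Payload 4.5 kg.
Tool frame: the origin (TCP) lies on the centre line of the jaws, within the pads' length; the fingertips stand 17 mm ahead of it and the grasp point (between the pads) lies 2 mm behind it (r.tip_reach is the distance from the TCP to the fingertips, in m); z points along the fingers, y is the line along which they close (so a half turn about z gives the same grasp; the last joint's range is limited). The gripper opens to 88 mm and grips with 3 to 60 N. Pads are 18 mm wide; open, the fingers measure 123 mm over their backs; the gripper's body (75 mm by 187 mm) begins 45 mm behind the grasp point.
Start: joints at [1.259, 0.689, -0.195, 1.565, 0.157, 0.902, -0.215], TCP at [0.212, -0.588, 0.256] pointing down, gripper open.
Joint ranges: [-3.01, 3.01], [-0.46, 2.08], [-1.47, 1.51], [0.13, 2.56], [-1, 4.14], [0.04, 2.09], [-2.66, 2.66]. Speed limits (rad/s): [2.57, 2.57, 3.14, 3.14, 3.14, 3.14, 3.14].

## Interface

Orientations are given as a unit quaternion [x, y, z, w].
In Python, from plant import r gives the robot as it stands.
- The arm moves only by the tool step_arm, never from a script. Its argument "steps" is a list of rows, each a list of 7 numbers: the shift along the tool's x, y, z in cm, then the turn, a rotation vector about the tool's x, y, z in degrees, then the gripper's target within -1 to 1 (shut at 1, half-way at 0, fully open at -1). A call has 1 to 8 rows; each row shifts and turns the commanded pose from where the row before left it, along the tool's axes as they then stand; what a row does not reach is not made up. A row lasts 1/8 s, in which the tool goes at most 62.5 mm and 10.7 degrees, less where a joint would pass 70% of its speed; a pose out of reach is approached as far as the arm can. A call with a gripper value outside its range is refused whole. The fingers move at their own pace and stop on an object; "force" is the grip in N (left out, the last holds). Time passes only in rows, so rows that do not move let the fingers close. It gives the time, the measured TCP pose, the force, the opening and the grip force at its end, in the units of the state.
- r.get_state(): the state, without advancing time (a new reading comes with each control period).
- r.snapshot(name): name is "scene" or "top" or "wrist"; returns a dict with "pixels" (400x640x3 uint8, red, green, blue), "fx", "fy", "cx", "cy" (pixels), "dist_coeffs" ([k1, k2, p1, p2, k3] as OpenCV has them; the pictures are not rectified), "cam_to_world" (4x4, takes a point from camera to world coordinates). Camera axes: x right, y down, z forward; pixel columns grow to the right and rows downward; lengths in m; the calibration is good to about 2 mm. A picture is of the moment at which its call begins. There is no depth.
- r.finish_job(): hands the job in; it is judged then, once.
The state is a dict: "clock": time; "q": joint angles; "qd": joint speeds; "joint_torque": joint torques, N m; "tool_pos": TCP position; "eef_rot": TCP orientation; "contact_force": force on the tool from outside, world axes, zero at the start; "moment": the same for the moment, N m; "opening": opening from 0.0 (shut) to 1.0 (fully open); "finger_force": force on a finger pad.
Only numpy, scipy, OpenCV 4.12 (cv2) and the standard library are available. Lean on these libraries where they do the work, as an engineer would, in place of code of your own. Each camera call takes 0.05 s, during which the arm holds its last target. There are 200 camera calls.

## Working session

There is one attempt and no reset: what is moved stays moved. The work goes in short steps, Python scripts to look and compute and a tool call to move; the robot and the scene stay as the last step left them, time stands still between calls to the robot, and variables do not carry over. Pictures are saved under pics/ and viewed, at most 10 in all, crops included, and the job is handed in when it is done.

Besides the shell and the picture viewer there is one more tool, called by a JSON object that holds its "name" and its "arguments", one argument or row to a line. step_arm: Moves the arm, as the interface text tells. Its arguments: {"type":"object","properties":{"steps":{"type":"array","items":{"type":"array","items":{"type":"number"}}},"force":{"type":"number"}},"required":["steps"]}

```bash
mkdir -p pics; cat > h.py <<'E'
import numpy as np,cv2,json
from plant import r
from scipy.spatial.transform import Rotation as R
def snap(n,f):
    s=r.snapshot(n); cv2.imwrite(f'pics/{f}.png',s['pixels'][:,:,::-1])
    np.savez(f'pics/{f}.npz',**{k:np.array(s[k]) for k in('fx','fy','cx','cy','dist_coeffs','cam_to_world')}); return s
def px2w(f,u,v,z):
    s=np.load(f'pics/{f}.npz');K=np.array([[s['fx'],0,s['cx']],[0,s['fy'],s['cy']],[0,0,1]],float)
    p=cv2.undistortPoints(np.array([[[u,v]]],float),K,s['dist_coeffs'])[0,0]
    T=s['cam_to_world'];d=T[:3,:3]@[p[0],p[1],1];o=T[:3,3]
    return np.round((o+d*(z-o[2])/d[2])[:2],4)
E
python3 - <<'E'
from h import *
snap('top','top0');snap('scene','sc0')
s=r.get_state();print(s['clock'],s['tool_pos'],s['eef_rot'],s['opening'],R.from_quat(s['eef_rot']).as_matrix().round(3),r.tip_reach)
E
```

```text
0.1 [ 0.21164609 -0.58749301  0.25497671] [ 9.85074105e-01  1.72128683e-01 -2.06648023e-04 -8.25482418e-04] 1.0024142207709545 [[ 0.941  0.339 -0.001]
 [ 0.339 -0.941  0.002]
 [-0.    -0.002 -1.   ]] 0.017
```

View pics/top0.png

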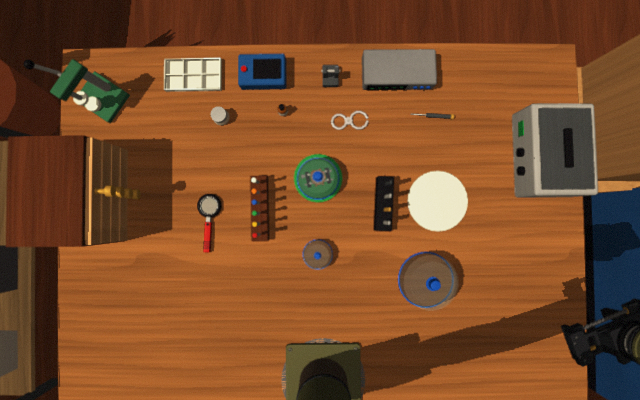

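View pics/sc0.png

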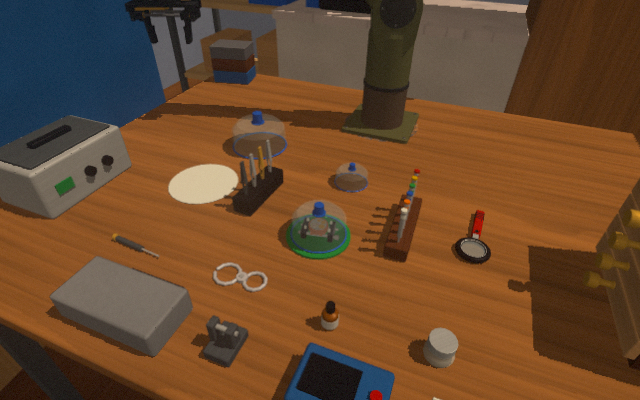

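The top view shows the covered holder at about (318,177), white pad (438,201), magnifier (208,205) with its handle toward (207,250), and stands at (260,208) and (385,203). I'll enlarge the middle.

```bash
python3 - <<'E'
from h import *
i=cv2.imread('pics/top0.png')[140:290,185:480]
cv2.imwrite('pics/c0.png',cv2.resize(i,(0,0),fx=2.7,fy=2.7,interpolation=cv2.INTER_CUBIC)[:, :800])
for n,u,v,z in [('cover knob',318,176.5,.084),('pad',438,201,.003),('lens',208.5,205.5,.014),('handle end',207.5,251,.014)]: print(n,px2w('top0',u,v,z))
# pad by threshold
g=cv2.imread('pics/top0.png').min(2);m=(g>150).astype('uint8');m[:, :400]=0;m[:,475:]=0;m[:165]=0;m[235:]=0
y,x=np.nonzero(m);print(x.mean(),y.mean(),px2w('top0',x.mean(),y.mean(),.003),x.min(),x.max(),y.min(),y.max())
E
```

```text
cover knob [0.5577 0.0046]
pad [ 0.4927 -0.3311]
lens [0.4881 0.3094]
handle end [0.3625 0.3125]
437.3195287397358 200.73009639414494 [ 0.4935 -0.3292] 408 467 171 230
```

View pics/c0.png

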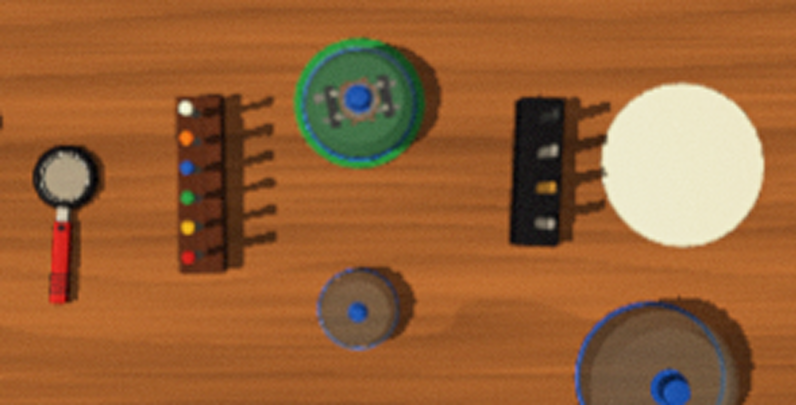

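{"name": "step_arm", "arguments": {
  "steps": [
    [0,0,0,0,0,9.9,-1],
    [0,0,0,0,0,9.9,-1],
    [2.4,-4.2,0,0,0,0,-1],
    [2.4,-4.2,0,0,0,0,-1],
    [2.4,-4.2,0,0,0,0,-1],
    [2.4,-4.2,0,0,0,0,-1],
    [2.4,-4.2,0,0,0,0,-1],
    [2.4,-4.2,0,0,0,0,-1]
  ]
}}

```text
clock: 1.1
tool_pos: [0.3564, -0.3344, 0.2556]
eef_rot: [1.0, 0.0, -0.0, -0.0]
contact_force: [-0.2, 0.3, -0.0]
opening: 1.0
finger_force: 0.0
```

{"name": "step_arm", "arguments": {
  "steps": [
    [2.4,-4.2,0,0,0,0,-1],
    [2.4,-4.2,0,0,0,0,-1],
    [2.4,-4.2,0,0,0,0,-1],
    [2.4,-4.2,0,0,0,0,-1],
    [2.4,-4.2,0,0,0,0,-1],
    [2.4,-4.2,0,0,0,0,-1],
    [2.4,-4.2,0,0,0,0,-1],
    [0,0,0,0,0,0,-1]
  ]
}}

```text
clock: 2.1
tool_pos: [0.5254, -0.037, 0.2554]
eef_rot: [1.0, 0.004, 0.001, -0.001]
contact_force: [0.2, -0.1, -0.7]
opening: 1.003
finger_force: 0.0
```

{"name": "step_arm", "arguments": {
  "steps": [
    [1.6,-2.1,0,0,0,0,-1],
    [1.6,-2.1,0,0,0,0,-1],
    [0,0,2,0,0,0,-1],
    [0,0,0,0,0,0,-1]
  ]
}}

```text
clock: 2.6
tool_pos: [0.5541, -0.001, 0.2344]
eef_rot: [1.0, -0.0, -0.002, 0.001]
contact_force: [0.8, -0.0, -0.2]
opening: 1.0
finger_force: 0.0
```

```bash
python3 - <<'E'
from h import *
snap('wrist','w1');s=r.get_state();print(s['tool_pos'],s['eef_rot'],s['contact_force'])
print(np.load('pics/w1.npz')['cam_to_world'].round(3))
E
```

```text
[ 0.55473115 -0.00113795  0.23522895] [ 9.99998988e-01 -6.02237817e-04 -1.20038446e-03  4.68875547e-04] [-0.34686136 -0.03131939  1.07497387]
[[-0.    -0.958 -0.288  0.628]
 [-1.     0.001 -0.    -0.002]
 [ 0.     0.288 -0.958  0.364]
 [ 0.     0.     0.     1.   ]]
```

View pics/w1.png

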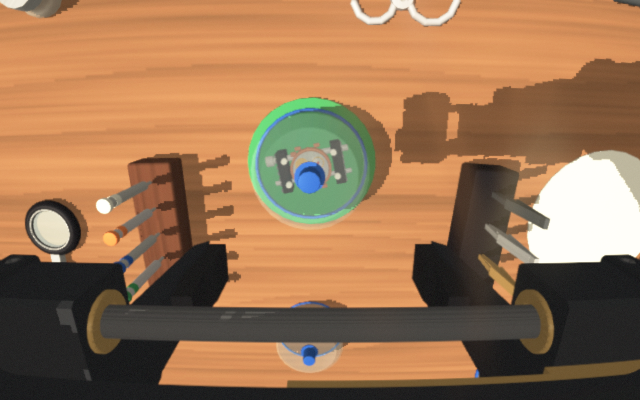

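```bash
python3 - <<'E'
from h import *
i=cv2.imread('pics/w1.png')
h=cv2.cvtColor(i,cv2.COLOR_BGR2HSV)
m=((h[:,:,0]>100)&(h[:,:,0]<125)&(h[:,:,1]>170)).astype('uint8');m[:150]=0;m[205:]=0;m[:,:285]=0;m[:,335:]=0
y,x=np.nonzero(m);print(x.min(),x.max(),y.min(),y.max(),px2w('w1',310,183,.084))
# rim ellipse extremes
print('pad',px2w('w1',248,165,.006),px2w('w1',376,165,.006),'mv',px2w('w1',311,163,.034))
cv2.imwrite('pics/c1.png',cv2.resize(i[90:240,235:390],(0,0),fx=4,fy=4,interpolation=cv2.INTER_CUBIC))
E
```

```text
297 321 163 192 [0.5593 0.0058]
pad [0.5599 0.0738] [ 0.5598 -0.0621] mv [0.567  0.0062]
```

View pics/c1.png

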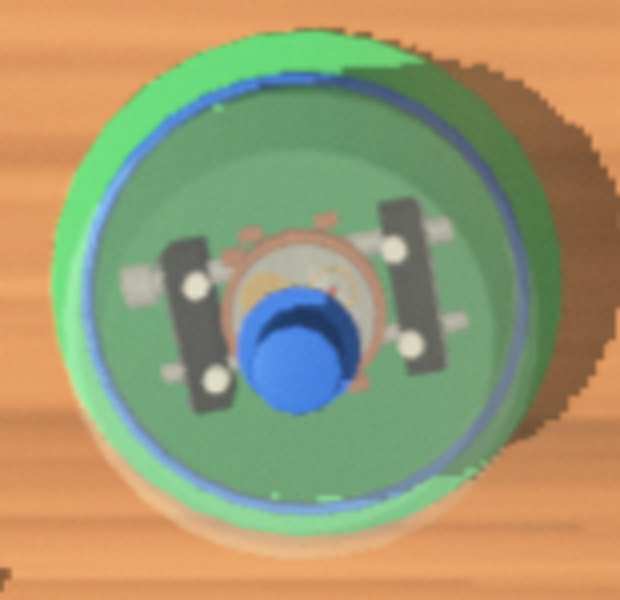

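The crop shows the knob top centred at about (309.5,182), giving the cover at about (0.559, 0.006). Descending on it now.

{"name": "step_arm", "arguments": {
  "steps": [
    [0.5,-0.7,2,0,0,0,-1],
    [0,0,3,0,0,0,-1],
    [0,0,3,0,0,0,-1],
    [0,0,3,0,0,0,-1],
    [0,0,2,0,0,0,-1],
    [0,0,1.2,0,0,0,-1],
    [0,0,0.8,0,0,0,-1],
    [0,0,0,0,0,0,-1]
  ]
}}

```text
clock: 3.65
tool_pos: [0.5608, 0.0068, 0.0858]
eef_rot: [1.0, -0.0, 0.0, 0.0]
contact_force: [-0.8, -0.5, 0.0]
opening: 1.003
finger_force: 0.0
```

{"name": "step_arm", "arguments": {
  "steps": [
    [0,0,0,0,0,0,0.2],
    [0,0,0,0,0,0,0.3]
  ],
  "force": 15
}}

```text
clock: 3.9
tool_pos: [0.5611, 0.0071, 0.0863]
eef_rot: [1.0, 0.0, 0.001, 0.0]
contact_force: [-0.1, -0.4, -0.1]
opening: 0.798
finger_force: 0.0
```

{"name": "step_arm", "arguments": {
  "steps": [
    [0,0,0.3,0,0,0,0.45],
    [0,0,0,0,0,0,0.5],
    [0,0,0,0,0,0,0.55],
    [0,0,0,0,0,0,0.7],
    [0,0,0,0,0,0,1],
    [0,0,0,0,0,0,1],
    [0,0,0,0,0,0,1],
    [0,0,0,0,0,0,1]
  ],
  "force": 15
}}

```text
clock: 4.9
tool_pos: [0.5608, 0.0071, 0.0827]
eef_rot: [1.0, 0.0, 0.0, -0.0]
contact_force: [0.4, 0.6, 0.4]
opening: 0.221
finger_force: 15.0
```

{"name": "step_arm", "arguments": {
  "steps": [
    [0,0,-0.5,0,0,0,1],
    [0,0,-1,0,0,0,1],
    [0,0,-2,0,0,0,1],
    [0,0,-3,0,0,0,1],
    [0,0,-3,0,0,0,1],
    [0,0,-3,0,0,0,1],
    [0,0,-3,0,0,0,1],
    [0,0,-1,0,0,0,1]
  ],
  "force": 20
}}

```text
clock: 5.9
tool_pos: [0.5615, 0.007, 0.2499]
eef_rot: [1.0, 0.0, 0.002, -0.0]
contact_force: [1.2, -0.1, -2.2]
opening: 0.215
finger_force: 20.0
```

```bash
python3 - <<'E'
from h import *
snap('scene','sc1');s=r.get_state();print(s['clock'],s['tool_pos'],s['contact_force'],s['moment'],s['finger_force'])
i=cv2.imread('pics/sc1.png')[60:320,120:520];cv2.imwrite('pics/c2.png',cv2.resize(i,(0,0),fx=2,fy=2))
E
```

```text
5.95 [0.56155286 0.0070037  0.25001406] [ 0.62563661  1.11303759 -1.34471712] [ 0.04702464 -0.00083337  0.00045238] 19.999972488731146
```

View pics/c2.png

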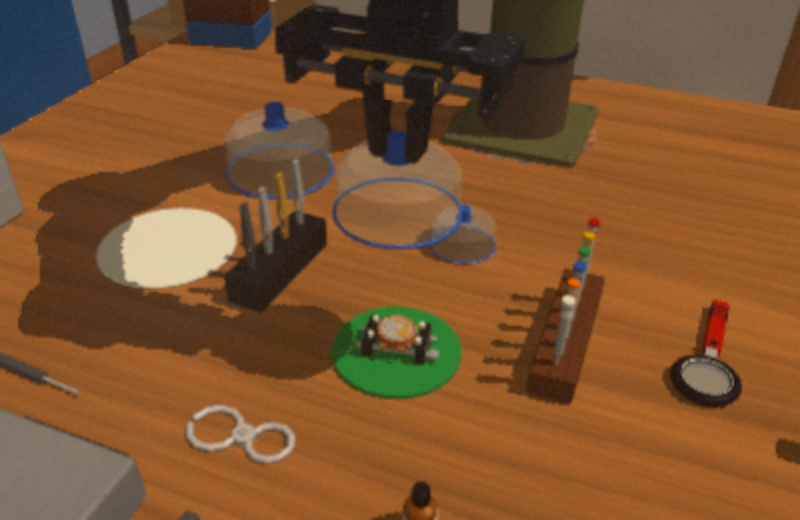

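The cover is off and hangs upright in the gripper; the movement shows at crop (397,330). Next is the carry over the tweezers to the pad.

{"name": "step_arm", "arguments": {
  "steps": [
    [-0.3,1.5,0,0,0,0,1],
    [-0.6,3,0,0,0,0,1],
    [-0.6,3,0,0,0,0,1],
    [-0.6,3,0,0,0,0,1],
    [-0.6,3,0,0,0,0,1],
    [-0.6,3,0,0,0,0,1],
    [-0.6,3,0,0,0,0,1],
    [-0.6,3,0,0,0,0,1]
  ]
}}

```text
clock: 6.95
tool_pos: [0.5138, -0.2199, 0.2461]
eef_rot: [1.0, -0.0, -0.002, -0.0]
contact_force: [0.4, 0.7, -2.2]
opening: 0.22
finger_force: 20.0
```

{"name": "step_arm", "arguments": {
  "steps": [
    [-0.6,3,0,0,0,0,1],
    [-0.6,3,0,0,0,0,1],
    [-0.6,3,0,0,0,0,1],
    [-0.6,1.7,0,0,0,0,1],
    [0,0,0,0,0,0,1],
    [0,0,0,0,0,0,1]
  ]
}}

```text
clock: 7.7
tool_pos: [0.4921, -0.3233, 0.2473]
eef_rot: [1.0, 0.001, -0.0, -0.001]
contact_force: [0.6, 0.7, -1.0]
opening: 0.22
finger_force: 20.0
```

```bash
python3 - <<'E'
from h import *
print(px2w('sc1',318.5,225,.034))
snap('top','top2');s=r.get_state();print(s['clock'],s['tool_pos'],s['eef_rot'])
a=cv2.resize(cv2.imread('pics/top2.png')[140:290,185:480],(0,0),fx=2.7,fy=2.7,interpolation=cv2.INTER_CUBIC);cv2.imwrite('pics/c3.png',a)
E
```

```text
[0.5662 0.012 ]
7.75 [ 0.49235169 -0.32312396  0.24752549] [ 9.99998901e-01  1.29866101e-03  1.26093989e-05 -7.15506940e-04]
```

View pics/c3.png

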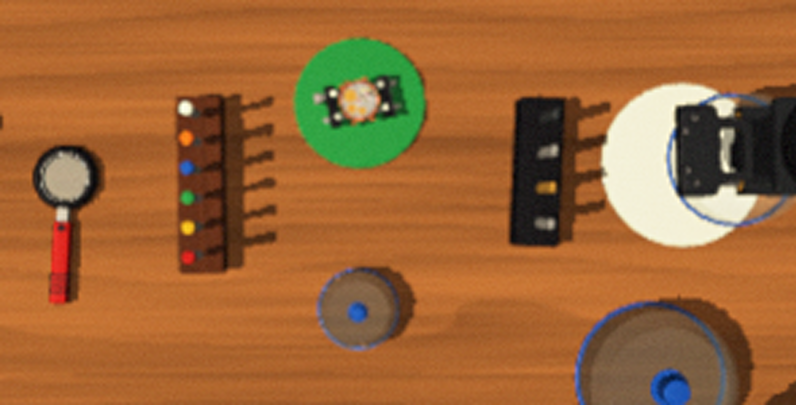

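{"name": "step_arm", "arguments": {
  "steps": [
    [0.1,0.6,1,0,0,0,1],
    [0,0,3,0,0,0,1],
    [0,0,3,0,0,0,1],
    [0,0,3,0,0,0,1],
    [0,0,3,0,0,0,1],
    [0,0,2,0,0,0,1],
    [0,0,0.8,0,0,0,1],
    [0,0,0,0,0,0,1]
  ]
}}

```text
clock: 8.75
tool_pos: [0.4928, -0.3307, 0.0893]
eef_rot: [1.0, 0.0, -0.0, -0.0]
contact_force: [-0.6, 0.9, -1.7]
opening: 0.219
finger_force: 20.0
```

```bash
python3 - <<'E'
from h import *
print('mv',px2w('top2',318.0,177.4,.034),'gp',px2w('top2',318.3,178.3,.006))
for n,a,b in [('lens',67,177),('h1',63,225),('h2',60,300)]: print(n,px2w('top2',185+a/2.7,140+b/2.7,.014))
s=r.get_state();print(s['clock'],s['tool_pos'],s['contact_force'])
E
```

```text
mv [0.5603 0.0048] gp [0.5604 0.004 ]
lens [0.4879 0.3057]
h1 [0.4388 0.31  ]
h2 [0.3622 0.3133]
8.75 [ 0.49284869 -0.33071507  0.08934839] [-0.56017532  0.86877795 -1.68734526]
```

Lowering gently now.

{"name": "step_arm", "arguments": {
  "steps": [
    [0,0,0.3,0,0,0,1],
    [0,0,0.3,0,0,0,1],
    [0,0,0.2,0,0,0,1],
    [0,0,0,0,0,0,1],
    [0,0,0,0,0,0,1]
  ]
}}

```text
clock: 9.38
tool_pos: [0.4929, -0.331, 0.0818]
eef_rot: [1.0, 0.0, 0.0, 0.0]
contact_force: [0.0, 0.2, -0.3]
opening: 0.223
finger_force: 20.0
```

{"name": "step_arm", "arguments": {
  "steps": [
    [0,0,0.1,0,0,0,1],
    [0,0,0,0,0,0,1],
    [0,0,0,0,0,0,1]
  ]
}}

```text
clock: 9.75
tool_pos: [0.4928, -0.331, 0.0807]
eef_rot: [1.0, 0.0, 0.0, 0.0]
contact_force: [-0.4, 0.2, -1.7]
opening: 0.218
finger_force: 20.0
```

{"name": "step_arm", "arguments": {
  "steps": [
    [0,0,0.1,0,0,0,1],
    [0,0,0,0,0,0,1],
    [0,0,0,0,0,0,1]
  ]
}}

```text
clock: 10.12
tool_pos: [0.4929, -0.331, 0.0798]
eef_rot: [1.0, 0.0, 0.0, 0.0]
contact_force: [-0.5, -0.3, -0.0]
opening: 0.216
finger_force: 20.0
```

{"name": "step_arm", "arguments": {
  "steps": [
    [0,0,0.05,0,0,0,1],
    [0,0,0,0,0,0,1],
    [0,0,0,0,0,0,1]
  ]
}}

```text
clock: 10.5
tool_pos: [0.4929, -0.331, 0.0797]
eef_rot: [1.0, 0.0, 0.0, 0.0]
contact_force: [-0.5, 1.7, 5.5]
opening: 0.219
finger_force: 20.0
```

{"name": "step_arm", "arguments": {
  "steps": [
    [0,0,0,0,0,0,0.45],
    [0,0,0,0,0,0,0.2],
    [0,0,0,0,0,0,-0.2],
    [0,0,0,0,0,0,-0.5],
    [0,0,-1,0,0,0,-0.5],
    [0,0,-2,0,0,0,-0.5],
    [0,0,-4,0,0,0,-0.5],
    [0,0,-5,0,0,0,-0.5]
  ]
}}

```text
clock: 11.5
tool_pos: [0.4923, -0.3307, 0.2004]
eef_rot: [1.0, 0.0, -0.001, -0.0]
contact_force: [1.3, -0.4, 0.5]
opening: 0.751
finger_force: 0.0
```

{"name": "step_arm", "arguments": {
  "steps": [
    [0,0,-4,0,0,0,-0.5],
    [0,-4,0,0,0,0,-0.5],
    [0,-4.5,0,0,0,0,-0.5],
    [0,-4.5,0,0,0,0,-0.5],
    [0,-4.5,0,0,0,0,-0.5],
    [0,-4.5,0,0,0,0,-0.5],
    [0,-4.5,0,0,0,0,-0.5],
    [0,-4.5,0,0,0,0,-0.5]
  ]
}}

```text
clock: 12.5
tool_pos: [0.4928, -0.0195, 0.24]
eef_rot: [1.0, 0.0, 0.001, -0.0]
contact_force: [0.6, 0.8, -0.5]
opening: 0.753
finger_force: 0.0
```

{"name": "step_arm", "arguments": {
  "steps": [
    [-1,-4.5,0,0,0,0,-0.5],
    [-1,-4.5,0,0,0,0,-0.5],
    [-1,-4.5,0,0,0,0,-0.5],
    [-1,-4.5,0,0,0,0,-0.5],
    [-1,-4.5,0,0,0,0,-0.5],
    [-1,-4.5,0,0,0,0,-0.5],
    [-1,-4.5,0,0,0,0,-0.5],
    [-1,-1,2,0,0,0,-0.5]
  ]
}}

```text
clock: 13.5
tool_pos: [0.4126, 0.3089, 0.2206]
eef_rot: [1.0, 0.003, 0.002, -0.003]
contact_force: [0.5, -0.7, -1.0]
opening: 0.75
finger_force: 0.0
```

{"name": "step_arm", "arguments": {
  "steps": [
    [0,0,0,0,0,0,-0.5],
    [0,0,0,0,0,0,-0.5]
  ]
}}

```text
clock: 13.75
tool_pos: [0.4135, 0.303, 0.2199]
eef_rot: [1.0, -0.001, 0.0, 0.0]
contact_force: [-0.8, 0.6, 0.6]
opening: 0.747
finger_force: 0.0
```

```bash
python3 - <<'E'
from h import *
snap('wrist','w3');snap('top','top3');s=r.get_state();print(s['clock'],s['tool_pos'],s['eef_rot'])
a=cv2.imread('pics/w3.png');b=cv2.resize(cv2.imread('pics/top3.png')[155:315,270:480],(0,0),fx=1.2,fy=1.2,interpolation=cv2.INTER_CUBIC)
c=np.zeros((592,640,3),'uint8');c[:400]=a;c[400:592,:252]=b
cv2.imwrite('pics/c4.png',c)
E
```

```text
13.85 [0.41377807 0.3030129  0.22002457] [ 9.99999200e-01 -1.02992732e-03  7.27536791e-04 -9.84335533e-05]
```

View pics/c4.png

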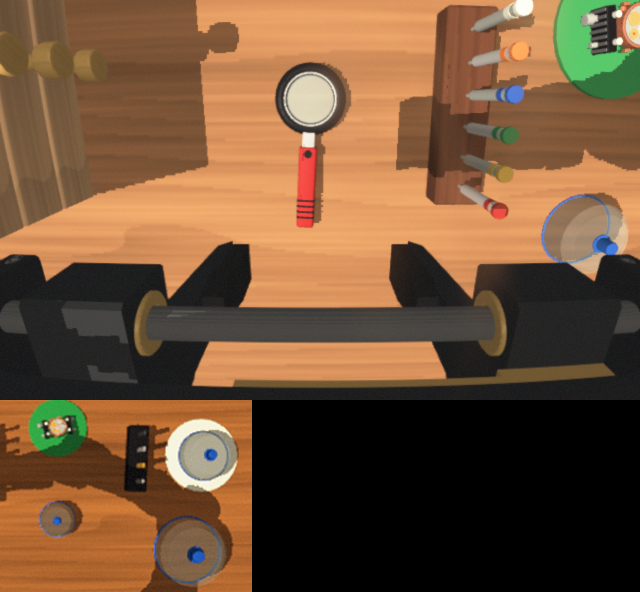

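```bash
python3 - <<'E'
from h import *
L=px2w('w3',311,98,.014);a=px2w('w3',308,148,.014);b=px2w('w3',305,226,.014);print(L,a,b)
d=(L-b)/np.linalg.norm(L-b);print('len',np.linalg.norm(L-b),'yaw',np.degrees(np.arctan2(d[1],d[0])),'grip',L-.075*d)
for z in (.02,.113): print('drivers z',z,px2w('w3',519,8,z),px2w('w3',497,210,z))
E
```

```text
[0.4887 0.3099] [0.4413 0.3132] [0.3599 0.3173]
len 0.12901240250456547 yaw -3.2882234164082047 grip [0.41382348 0.31420191]
drivers z 0.02 [0.5702 0.122 ] [0.379  0.1187]
drivers z 0.113 [0.5466 0.1726] [0.4094 0.1703]
```

{"name": "step_arm", "arguments": {
  "steps": [
    [0,-1,2,0,0,3.2,-0.5],
    [0,0,4,0,0,0,-0.4],
    [0,0,4,0,0,0,-0.2],
    [0,0,4,0,0,0,-0.1],
    [0,0,3,0,0,0,0],
    [0,0,1.5,0,0,0,0],
    [0,0,0,0,0,0,0],
    [0,0,0,0,0,0,0]
  ]
}}

```text
clock: 14.85
tool_pos: [0.4135, 0.3143, 0.0353]
eef_rot: [1.0, -0.028, 0.001, -0.001]
contact_force: [-0.9, -0.6, 0.4]
opening: 0.498
finger_force: 0.0
```

{"name": "step_arm", "arguments": {
  "steps": [
    [0,0,0.9,0,0,0,0.2],
    [0,0,0.6,0,0,0,0.4],
    [0,0,0,0,0,0,0.5],
    [0,0,0,0,0,0,0.55],
    [0,0,0,0,0,0,1],
    [0,0,0,0,0,0,1],
    [0,0,0,0,0,0,1],
    [0,0,0,0,0,0,1]
  ],
  "force": 25
}}

```text
clock: 15.85
tool_pos: [0.4127, 0.314, 0.0192]
eef_rot: [1.0, -0.028, 0.0, 0.0]
contact_force: [0.3, -0.1, 0.0]
opening: 0.201
finger_force: 25.0
```

{"name": "step_arm", "arguments": {
  "steps": [
    [0,0,-0.3,0,0,0,1],
    [0,0,-1,0,0,0,1],
    [0,0,-2,0,0,0,1],
    [0,0,-3,0,0,0,1],
    [0,0,-4,0,0,0,1],
    [0,0,-4,0,0,0,1],
    [0,0,-3,0,0,0,1],
    [0,0,-1,0,0,0,1]
  ],
  "force": 40
}}

```text
clock: 16.85
tool_pos: [0.4132, 0.3143, 0.2043]
eef_rot: [1.0, -0.028, 0.001, -0.001]
contact_force: [0.3, 0.8, -2.0]
opening: 0.198
finger_force: 40.0
```

```bash
python3 - <<'E'
from h import *
snap('wrist','w4');s=r.get_state();print(s['clock'],s['tool_pos'],s['eef_rot'],s['contact_force'],s['moment'],s['opening'])
print(px2w('w4',311,98,.2))
E
```

```text
16.9 [0.41317964 0.31439323 0.204293  ] [ 0.9996102  -0.02787256  0.00119575 -0.001068  ] [-0.37342312 -0.11869913 -0.395131  ] [0.0004816  0.03680581 0.07846089] 0.1946853174171748
[0.4872 0.3122]
```

View pics/w4.png

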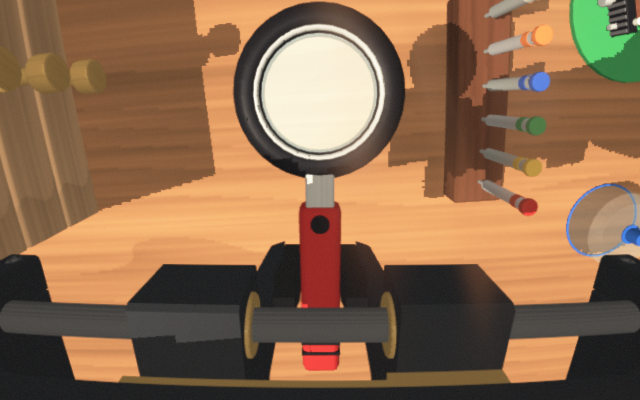

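```bash
python3 - <<'E'
from h import *
zt=.199
print('ring c,l,r,t,b',[px2w('w4',*p,zt) for p in [(320,90),(234,90),(405,90),(320,2),(320,178)]])
print('w1 pegs',px2w('w1',311,169,.034),'ell',px2w('w1',310.8,167.5,.034))
i=cv2.imread('pics/top3.png');h=cv2.cvtColor(i,cv2.COLOR_BGR2HSV)
i0=cv2.imread('pics/top2.png');h=cv2.cvtColor(i0,cv2.COLOR_BGR2HSV)
m=((h[:,:,0]>45)&(h[:,:,0]<85)&(h[:,:,1]>80)).astype('uint8');m[:150]=0;m[210:]=0;m[:,:285]=0;m[:,350:]=0
c=max(cv2.findContours(m,0,1)[0],key=cv2.contourArea);(u,v),rad=cv2.minEnclosingCircle(c);print('top pad',u,v,rad,px2w('top2',u,v,.006))
h=cv2.cvtColor(cv2.imread('pics/sc1.png'),cv2.COLOR_BGR2HSV)
m=((h[:,:,0]>45)&(h[:,:,0]<85)&(h[:,:,1]>80)).astype('uint8');m[:200]=0;m[270:]=0;m[:,:270]=0;m[:,370:]=0
c=cv2.convexHull(max(cv2.findContours(m,0,1)[0],key=cv2.contourArea));e=cv2.fitEllipse(c);print('scene pad',e,px2w('sc1',*e[0],.006))
E
```

```text
ring c,l,r,t,b [array([0.49  , 0.3086]), array([0.492 , 0.3412]), array([0.4884, 0.2764]), array([0.5207, 0.3069]), array([0.456 , 0.3105])]
w1 pegs [0.5611 0.0062] ell [0.5626 0.0064]
top pad 317.79730224609375 177.8436279296875 24.10900115966797 [0.5617 0.0054]
scene pad ((317.8407287597656, 235.8323516845703), (45.19240951538086, 63.990901947021484), 90.5796890258789) [0.5687 0.0119]
```

{"name": "step_arm", "arguments": {
  "steps": [
    [0.5,1.5,0,0,0,0,1],
    [1,3.3,0,0,0,0,1],
    [1,3.3,0,0,0,0,1],
    [1,3.3,0,0,0,0,1],
    [1,3.3,0,0,0,0,1],
    [1,3.3,0,0,0,0,1],
    [0.5,1.8,0,0,0,0,1],
    [0,0,0,0,0,0,1]
  ]
}}

```text
clock: 17.9
tool_pos: [0.4608, 0.11, 0.201]
eef_rot: [1.0, -0.03, -0.001, 0.001]
contact_force: [-0.8, 0.3, -1.9]
opening: 0.2
finger_force: 40.0
```

{"name": "step_arm", "arguments": {
  "steps": [
    [0,0,0,0,0,0,1],
    [0,0,0,0,0,0,1]
  ]
}}

```text
clock: 18.15
tool_pos: [0.4611, 0.114, 0.2019]
eef_rot: [1.0, -0.027, -0.0, -0.0]
contact_force: [-0.0, 0.1, -1.0]
opening: 0.197
finger_force: 40.0
```

```bash
python3 - <<'E'
from h import *
snap('wrist','w5');s=r.get_state();print(s['clock'],s['tool_pos'],s['eef_rot'])
E
```

```text
18.2 [0.46120372 0.11400932 0.2019777 ] [ 9.99640029e-01 -2.68280173e-02 -2.37513936e-04 -1.17796310e-04]
```

View pics/w5.png

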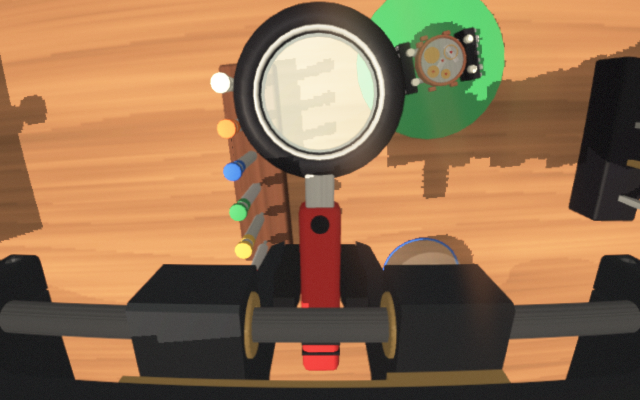

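```bash
python3 - <<'E'
from h import *
m=px2w('w5',441,59,.034);t=(px2w('w5',320,2,.197)+px2w('w5',320,178,.197))/2;l=(px2w('w5',234,90,.197)+px2w('w5',405,90,.197))/2
q=R.from_quat(r.get_state()['eef_rot']).as_matrix()
for c in(t,np.array([t[0],(t[1]+l[1])/2])):
  d=np.r_[m-c,0];print(m,c,q.T@d*100)
E
```

```text
[0.5623 0.0075] [0.5362  0.10855] [ 3.14824114e+00  9.95046174e+00 -3.73146513e-03]
[0.5623 0.0075] [0.5362 0.1086] [ 3.14850932e+00  9.95545454e+00 -3.73270639e-03]
```

{"name": "step_arm", "arguments": {
  "steps": [
    [0.6,2,0,0,0,0,1],
    [0.9,3,0,0,0,0,1],
    [0.9,3,0,0,0,0,1],
    [0.7,2,0,0,0,0,1],
    [0,0,1.5,0,0,0,1],
    [0,0,3,0,0,0,1],
    [0,0,2.5,0,0,0,1],
    [0,0,0,0,0,0,1]
  ]
}}

```text
clock: 19.2
tool_pos: [0.4859, 0.0121, 0.131]
eef_rot: [1.0, -0.027, -0.002, 0.0]
contact_force: [-0.7, -0.3, -0.4]
opening: 0.199
finger_force: 40.0
```

{"name": "step_arm", "arguments": {
  "steps": [
    [0,0,1.5,0,0,0,1],
    [0,0,1.5,0,0,0,1],
    [0,0,1.2,0,0,0,1],
    [0,0,0.8,0,0,0,1],
    [0,0,0,0,0,0,1],
    [0,0,0,0,0,0,1]
  ]
}}

```text
clock: 19.95
tool_pos: [0.4871, 0.0114, 0.0824]
eef_rot: [1.0, -0.028, 0.0, 0.0]
contact_force: [0.0, -0.2, -1.4]
opening: 0.203
finger_force: 40.0
```

```bash
python3 - <<'E'
from h import *
snap('wrist','w6');snap('scene','sc6');s=r.get_state();print(s['clock'],s['tool_pos'],s['eef_rot'],s['contact_force'])
a=cv2.imread('pics/w6.png')[0:200,200:440];b=cv2.imread('pics/sc6.png')[130:290,230:430]
cv2.imwrite('pics/c6.png',np.hstack([cv2.resize(a,(400,333)),cv2.resize(b,(400,333))]))
E
```

```text
20.05 [0.48724247 0.01142689 0.08257117] [ 9.99612819e-01 -2.78213984e-02  4.26871352e-04 -1.78735206e-05] [ 0.36079214  0.14565564 -1.71082251]
```

View pics/c6.png

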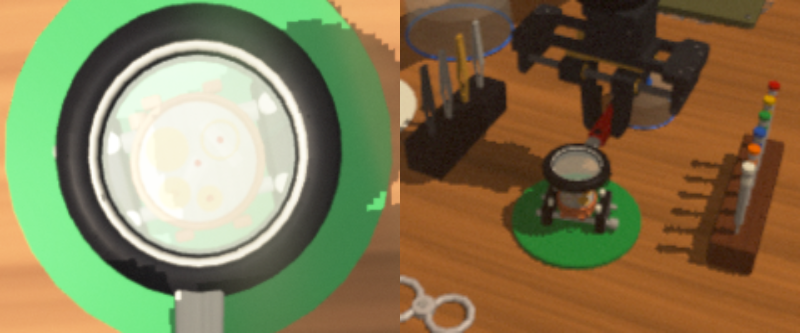

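```bash
python3 - <<'E'
from h import *
m=px2w('w6',318.2,97.2,.034);c=(px2w('w6',320,2,.0775)+px2w('w6',320,178,.0775))/2
q=R.from_quat(r.get_state()['eef_rot']).as_matrix();print(m,c,q.T@np.r_[m-c,0]*100)
E
```

```text
[0.5617 0.0067] [0.56225 0.00575] [-6.01988571e-02 -9.17937661e-02 -4.58541836e-05]
```

{"name": "step_arm", "arguments": {
  "steps": [
    [0,-0.1,0.5,0,0,0,1],
    [0,0,0.4,0,0,0,1],
    [0,0,0,0,0,0,1],
    [0,0,0,0,0,0,1],
    [0,0,0,0,0,0,1],
    [0,0,0,0,0,0,1],
    [0,0,0,0,0,0,1],
    [0,0,0,0,0,0,1]
  ]
}}

```text
clock: 21.05
tool_pos: [0.487, 0.0124, 0.0732]
eef_rot: [1.0, -0.028, 0.0, 0.0]
contact_force: [-0.2, 0.2, -1.6]
opening: 0.197
finger_force: 40.0
```

```bash
python3 -c "
from plant import r
s=r.get_state();print(s['tool_pos'],abs(s['qd']).max());print(r.finish_job())"
```

```text
[0.48703694 0.01242257 0.07323748] 0.0010473908573908194
the job is handed in; nothing more can be done
None
```

The job is handed in at about 21 s: the cover stands on the white pad, and the magnifier is held level about 20 mm above the movement, centred to about 1 mm by my measurements. I viewed 11 pictures, one over the limit of 10.

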